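Bring the egg timer round to the front

ROBOT

A 6-joint arm with a two-finger parallel gripper is mounted at the origin on the work surface. World frame = base frame: x ahead of the robot, y to its left, z up, the work surface at z = 0. Lengths are in m, angles in rad, forces in N, time in s.
With the tool pointing down it reaches from about 0.375 to 0.75 m from the base axis. Payload 9 kg.
Tool frame: the origin (TCP) lies midway between the tips of the shut fingers; the grasp point (between the pads) lies 19 mm behind it; z points along the fingers, y is the direction in which the jaws open and shut (so a half turn about z gives the same grasp; the last joint's range is limited). The gripper opens to 85 mm and grips with 20 to 120 N. Pads are 22 mm wide; open, the fingers measure 114 mm over their backs; the gripper's body (76 mm by 85 mm) begins 54 mm behind the grasp point. The pads swing forward as they close: fully open they stand 13 mm farther back than shut.
Start: joints at [-1.561, 0.104, 0.097, 1.564, 0, 1.353], TCP at [0.136, -0.585, 0.231] pointing down, gripper open.
Joint ranges: [-2.99, 2.99], [-0.84, 1.86], [-1.1, 1.16], [-1.84, 2.11], [-1.51, 1.56], [-3.14, 3.14]. Speed limits (rad/s): [2.22, 2.22, 2.57, 3.14, 3.14, 3.14].

INTERFACE

Orientations are given as a rotation vector (axis times angle).
In Python, from station import env gives the robot as it stands.
- The arm moves only by the tool servo_tool, never from a script. Its argument "deltas" is one flat list of numbers, 5 for each row, row after row: the opening, from 0 (shut) to 1 (fully open), then the shift along the tool's x, y, z in m, then the turn about the tool's z in rad. A call has exactly 5 rows; each row shifts and turns the commanded pose from where the row before left it, along the tool's axes as they then stand; what a row does not reach is not made up. A row lasts 1/8 s, in which the tool goes at most 62.5 mm and 10.7 degrees, less where a joint would pass 70% of its speed; a pose out of reach is approached as far as the arm can. A call is refused whole if a number of a shift passes 0.0625 or a number of a turn 0.188, either way. A call with a gripper value outside its range is refused whole. The fingers move at their own pace and stop on an object; "newtons" is the grip in N (left out, the last holds). Time passes only in rows, so rows that do not move let the fingers close, or fill a call up. It gives the time, the measured TCP pose, the force and the opening at its end, in the units of the state.
- env.get_obs(): the state, without advancing time (a new reading comes with each control period).
- env.camera(name): name is "side" or "top" or "wrist"; returns a dict with "image" (400x640x3 uint8, blue, green, red), "depth" (400x640 float32, m along the optical axis (not along the pixel's ray), 0 where there is no reading), "K" (3x3 intrinsics, pixels), "pose" (4x4, takes a point from camera to world coordinates); the wrist camera has in their place "hand_eye" (4x4, takes a point from camera to tool coordinates, whose origin is the TCP and whose axes are the flange's). Camera axes: x right, y down, z forward; pixel columns grow to the right and rows downward; lengths in m; the calibration is good to about 2 mm. A picture is of the moment at which its call begins: read the wrist's pose just before it.
- env.finish_job(): hands the job in, once; it reports no verdict.
The state is a dict: "time": time; "joint_positions": joint angles; "dq": joint speeds; "joint_efforts": joint torques, N m; "eef_pos": TCP position; "eef_rot": TCP orientation; "ft_force": force on the tool from outside, world axes, zero at the start; "wrist_torque": the same for the moment, N m; "finger_gap": finger opening in m.
Only numpy, scipy, OpenCV 4.12 (cv2) and the standard library are available. Lean on these libraries where they do the work, as an engineer would, in place of code of your own. Each camera call takes 0.05 s, during which the arm holds its last target.

TASK

Turn the carousel organiser by the upright posts on its rim, pushing them with the fingertips, until the egg timer stands at the front, squarely in line with the stand's tongue, and leave the carousel at rest there with your hand clear. Push gently and do not pinch or lift anything; do not touch the cups or what stands in them, and do not disturb the bin, the soap bottle or the mug.

Things in the scene. Friction and masses are not known exactly. Their poses are not given: they have to be found in the camera images.
- stand: The carousel's fixed grey foot on suction cups, 220 mm across, 26 mm high to the disc. Origin: on the turning axis, at worktop height (z = 0). Its -x axis is the front: a flat grey tongue, 24 mm wide, top 20 mm above the worktop, sticks out that way from under the disc to 190 mm from the axis. The front faces the robot within about 0.35 rad.
- tongue_tip (a point): Outer end of the stand's tongue, middle of its top edge, 190 mm from the turning axis, 20 mm above the worktop; from the axis towards it is the front.
- carousel: White round turntable, 300 mm in diameter, 14 mm thick, top 40 mm above the worktop. Origin: on the turning axis, at its underside (26 mm up). It turns both ways about its upright z (no stop within a turn); its yaw turns with it. Bearing friction about 0.15 N m plus 0.05 N m s/rad (1 to 2 N at a post), no spring: it stays where left, hardly coasts. Meet a post at 0.1 m/s or less.
- post_top (a point): Top centre of one of the ten alike steel posts on the carousel's rim: 12 mm in diameter, 55 mm tall, tops 95 mm above the worktop, centres 140 mm from the axis, every 36 degrees (this one at 18, then 54, 90 ... 342 counterclockwise from the carousel's own +x). Centres are 87 mm apart, so a closed gripper's fingers go down between two.
- axis_top (a point): Top centre of the white hub in the middle of the carousel, on the turning axis: 44 mm across, 45 mm tall, top 85 mm above the worktop.
- cups: Five white round cups fixed on the disc: 60 mm outside, 53 mm inside diameter, 25 mm tall (rims 65 mm above the worktop), centres 75 mm from the axis at 180, 252, 324, 36 and 108 degrees from the carousel's +x. The cup at 180 is empty and starts within 0.45 rad of the front. Origin and axes: the carousel's. Not to be touched.
- egg_timer: Glass hourglass-shaped egg timer with two round wooden end caps, 44 mm in diameter, 72 mm tall, about 80 g; the only round thing in the cups. It has 4 to 5 mm of play in its cup. Stands loose in one of the cups, which one varies. Origin: centre of its underside, 40 mm above the worktop, z up, any yaw.
- brush: Green silicone brush, 30 x 30 mm block with bristles on top, 71 mm tall. Stands loose in one of the cups, which one varies. Origin: centre of its underside, 40 mm above the worktop, z up, any yaw.
- opener: Steel ring-headed bottle opener standing on its black 22 x 32 mm handle, 80 mm tall. Stands loose in one of the cups, which one varies. Origin: centre of its underside, 40 mm above the worktop, z up, any yaw.
- clip: Red plastic bag clip standing on its two jaws, 27 x 34 mm, 72 mm tall. Stands loose in one of the cups, which one varies. Origin: centre of its underside, 40 mm above the worktop, z up, any yaw.
- bin_lip (a point): Finger lip at the top of the tilt-out front of the small white bin (110 x 150 mm, 150 mm tall, fixed), left of the carousel; the front hangs ajar on a hinge along its lower edge. Bystander: leave as it is.
- soap: Clear washing-up bottle, 64 mm in diameter, 170 mm tall, standing right of the carousel. Origin: centre of its underside. Bystander.
- mug: Mug, 80 mm across, 90 mm tall, standing to the right, nearer the robot. Origin: centre of its underside. Bystander.
Mind the look-alikes: they are no part of the job. Of the things that look like the brush, the smallest one is meant.

How it is judged:
At the end, for the whole second after the job is handed in: The egg timer's axis is within 13 mm sideways of the stand's front line (about 10 degrees of turn), on the tongue side; the carousel is at rest (under 0.05 rad/s); egg timer, brush, opener and clip all stand upright in cups on the disc (x of egg_timer in the frame of stand below -0.05 m and y of egg_timer in the frame of stand between -0.013 and 0.013 m and angular speed of carousel below 0.05 rad/s and angle between each of egg_timer, brush, opener, clip's own z axis and vertical below 0.3 rad and z of each of egg_timer, brush, opener, clip in the frame of carousel below 0.025 m and horizontal distance between egg_timer and carousel between 0.06 and 0.09 m and horizontal distance between brush and carousel between 0.06 and 0.09 m and horizontal distance between opener and carousel between 0.06 and 0.09 m and horizontal distance between clip and carousel between 0.06 and 0.09 m); the robot touches nothing.
It fails at once if the robot touches a cup or something standing in one (over 1 N) (contact force between any of the fingers, the arm and egg_timer above 1 N or contact force between any of the fingers, the arm and brush above 1 N or contact force between any of the fingers, the arm and opener above 1 N or contact force between any of the fingers, the arm and clip above 1 N or contact force between any of the fingers, the arm and cups above 1 N).
It fails at once if something is lifted out of its cup or tipped over (z of any of egg_timer, brush, opener, clip in the frame of carousel above 0.034 m or angle between any of egg_timer, brush, opener, clip's own z axis and vertical above 0.5 rad).
It fails at once if the carousel is pinched or shoved hard (over 30 N) (contact force between any of the fingers, the arm and carousel above 30 N).
It fails at once if the bin, its front, the soap bottle or the mug is disturbed (moved over 15 mm) (distance of any of bin_lip, soap, mug from where it was at the start of the episode above 0.015 m).
It also fails if it takes over 64 s, if anything falls off the work surface, if the arm or the gripper's body presses on something with over 40 N, if the wrist force passes 120 N, or if a joint passes its speed limit or range.

## Working session

There is one attempt and no reset: what is moved stays moved. The work goes in short steps, Python scripts to look and compute and a tool call to move; the robot and the scene stay as the last step left them, time stands still between calls to the robot, and variables do not carry over. Pictures are saved under pics/ and viewed, and the job is handed in when it is done.

Besides the shell and the picture viewer there is one more tool, called after "Request:" in YAML: its name, and indented under it one key for each argument. servo_tool: Moves the arm, as the interface text tells. Its arguments: {"type":"object","properties":{"deltas":{"type":"array","items":{"type":"number"}},"newtons":{"type":"number"}},"required":["deltas"]}

```bash
ls; mkdir -p pics; python3 - <<'E'
from station import env
import cv2,numpy as np
for n in ["side","top"]:
    c=env.camera(n); cv2.imwrite(f"pics/{n}0.png",c["image"]); np.savez(f"pics/{n}0.npz",**{k:c[k] for k in c})
    print(n,c["K"].tolist(),c["pose"].round(3).tolist())
o=env.get_obs(); print(o["time"],o["eef_pos"],o["eef_rot"],o["finger_gap"])
E
```

```text
pics
side [[425.1744442565046, 0.0, 322.9734040212591], [0.0, 425.1744442565046, 199.53600919274228], [0.0, 0.0, 1.0]] [[0.998, -0.048, 0.039, 0.448], [-0.057, -0.477, 0.877, -0.987], [-0.024, -0.877, -0.479, 0.666], [0.0, 0.0, 0.0, 1.0]]
top [[471.28332902070684, 0.0, 322.72102404914875], [0.0, 471.28332902070684, 192.9257438501054], [0.0, 0.0, 1.0]] [[0.025, -0.996, 0.083, 0.377], [-1.0, -0.025, -0.006, 0.023], [0.008, -0.083, -0.997, 1.394], [0.0, 0.0, 0.0, 1.0]]
0.1 [ 0.1355091  -0.58418035  0.23059505] [-3.12003215e+00 -3.56923292e-01 -2.02035179e-04] 0.08512306485912297
```

View pics/top0.png

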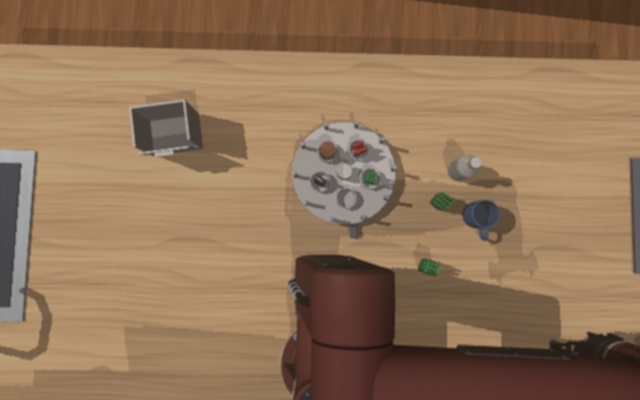

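View pics/side0.png

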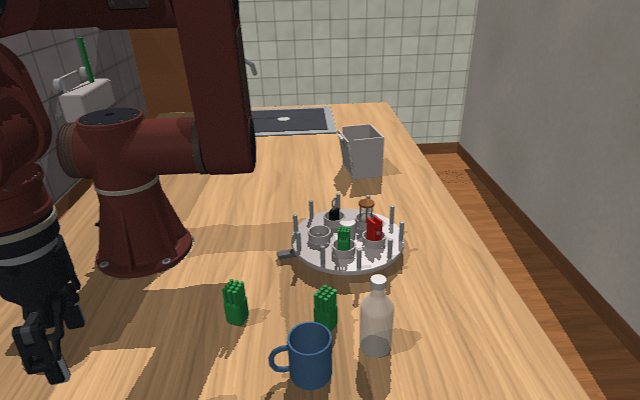

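```bash
python3 - <<'E'
import cv2
i=cv2.imread("pics/top0.png"); cv2.imwrite("pics/top0c.png",cv2.resize(i[20:220,200:440],None,fx=3,fy=3,interpolation=cv2.INTER_CUBIC))
E
```

```text
(no output)
```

View pics/top0c.png

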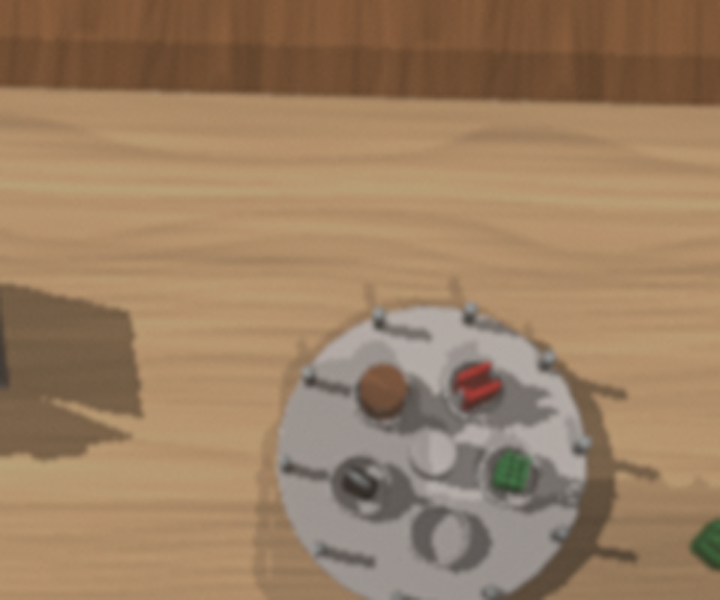

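```bash
cat > h.py <<'E'
import numpy as np,cv2
def pix(c,u,v,z):
    K=c["K"];T=c["pose"];d=T[:3,:3]@np.array([(u-K[0,2])/K[0,0],(v-K[1,2])/K[1,1],1]);o=T[:3,3]
    return o+d*(z-o[2])/d[2]
def proj(c,p):
    T=np.linalg.inv(c["pose"]);q=T[:3,:3]@np.array(p)+T[:3,3];q=c["K"]@q;return q[:2]/q[2]
E
python3 - <<'E'
from h import *
c=np.load("pics/top0.npz"); i=c["image"]
cv2.imwrite("pics/top0d.png",cv2.resize(i[110:260,280:440],None,fx=4,fy=4,interpolation=cv2.INTER_CUBIC))
f=lambda u,v:(200+u/3,20+v/3)
for n,p,z in [("hub",(434,455),.085),("timer",(382,392),.112)]+[("post",q,.095) for q in [(379,316),(470,312),(546,356),(582,444),(308,374),(287,467)]]:
    print(n,pix(c,*f(*p),z).round(4))
E
```

```text
hub [ 0.5475 -0.0437  0.085 ]
timer [0.6009 0.0065 0.112 ]
post [0.6754 0.0108 0.095 ]
post [ 0.6815 -0.074   0.095 ]
post [ 0.6417 -0.1456  0.095 ]
post [ 0.56   -0.1802  0.095 ]
post [0.619  0.0755 0.095 ]
post [0.5315 0.0924 0.095 ]
```

View pics/top0d.png

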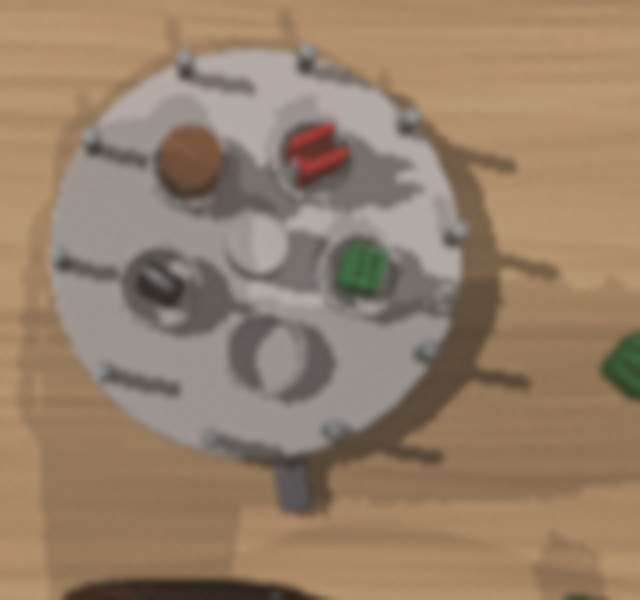

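Candidates in the top view: the timer's round brown cap (327,150). The other items in cups are the red clip (359,148), the small green brush (370,177) and the opener (320,181). The two larger green brushes on the worktop (442,201 and 428,267) are the look-alikes. The crop shows a single round wooden cap, so that's the timer. The tongue tip is at about (354,236).

```bash
python3 - <<'E'
from h import *
from scipy.optimize import least_squares
c=np.load("pics/top0.npz")
f=lambda u,v:(280+u/4-.4,110+v/4-.4)
P=np.array([pix(c,*f(*q),.095)[:2] for q in [(186,63),(307,54),(411,115),(458,234),(430,350),(336,431),(213,437),(108,369),(62,263),(93,140)]])
def r(x): return np.concatenate([[np.hypot(*(p-x[:2]))-x[2]] for p in P])
s=least_squares(r,[.54,-.04,.14]);print(s.x,s.fun.round(4))
a=s.x[:2]
print("post ang",np.degrees(np.arctan2(*(P-a).T[::-1])).round(1))
for n,q,z in [("tongue",(295,506),.02),("tongueroot",(290,465),.02),("hub",(263,243),.085),("timer",(191,161),.112),("empty",(281,359),.06)]:
    p=pix(c,*f(*q),z)[:2];d=p-a;print(n,p.round(4),np.hypot(*d).round(4),np.degrees(np.arctan2(d[1],d[0])).round(1))
# side depth for objects
for n,u,v in [("bin",165,125)]: print(n,pix(c,u,v,.15))
print("binR",pix(c,200,130,.15),"soap",pix(c,472,162,.17),"mug",pix(c,482,212,.09), "br", pix(c,442,201,.07),pix(c,428,267,.07))
E
```

```text
[ 0.54907422 -0.04385336  0.13808372] [-0.0002 -0.      0.0009 -0.001  -0.0003  0.0012 -0.0002 -0.0009  0.0008
 -0.0002]
post ang [  23.7  -12.2  -47.7  -85.5 -120.9 -157.1  167.3  130.7   96.9   59.5]
tongue [ 0.3682 -0.0763] 0.1838 -169.8
tongueroot [ 0.3978 -0.072 ] 0.1539 -169.4
hub [ 0.5512 -0.0456] 0.0028 -38.5
timer [0.6032 0.0065] 0.0739 43.0
empty [ 0.472  -0.0614] 0.079 -167.2
bin [0.65222835 0.4425124  0.15      ]
binR [0.6411527  0.34854457 0.15      ] soap [ 0.57060111 -0.37324035  0.17      ] mug [ 0.44401913 -0.42675471  0.09      ] br [ 0.47323573 -0.32072104  0.07      ] [ 0.2879258 -0.2823384  0.07     ]
```

Request:
servo_tool:
  deltas: [0, 0.0324, -0.025, -0.004, 0, 0, 0.0324, -0.025, -0.004, 0, 0, 0.0324, -0.025, -0.004, 0, 0, 0.0324, -0.025, -0.004, 0, 0, 0.0324, -0.025, -0.004, 0]
  newtons: 30

```text
time: 0.72
eef_pos: [0.2657, -0.4249, 0.2511]
eef_rot: [-3.121, -0.357, 0.0]
ft_force: [-0.9, -0.1, -0.1]
finger_gap: 0.0
```

Request:
servo_tool:
  deltas: [0, 0.0324, -0.025, -0.004, 0, 0, 0.0324, -0.025, -0.004, 0, 0, 0.0324, -0.025, -0.004, 0, 0, 0.0324, -0.025, -0.004, 0, 0, 0.0324, -0.025, -0.004, 0]

```text
time: 1.35
eef_pos: [0.3953, -0.2666, 0.2711]
eef_rot: [-3.121, -0.357, 0.0]
ft_force: [0.3, 0.2, -0.2]
finger_gap: 0.0003
```

Request:
servo_tool:
  deltas: [0, 0.0324, -0.025, 0, 0, 0, 0.0324, -0.025, 0, 0, 0, 0.0324, -0.025, 0, 0, 0, 0.0324, -0.025, 0, 0, 0, 0.0324, -0.025, 0, 0]

```text
time: 1.98
eef_pos: [0.5249, -0.1082, 0.271]
eef_rot: [-3.121, -0.357, 0.001]
ft_force: [-0.8, -0.4, 1.2]
finger_gap: 0.0002
```

Request:
servo_tool:
  deltas: [0, 0.0324, -0.025, 0, 0, 0, 0.0324, -0.025, 0, 0, 0, 0.0324, -0.025, 0, 0, 0, 0.0324, -0.025, 0, 0, 0, 0.0324, -0.025, 0, 0]

```text
time: 2.6
eef_pos: [0.6544, 0.0501, 0.2708]
eef_rot: [-3.121, -0.357, 0.001]
ft_force: [0.1, -1.4, 0.4]
finger_gap: 0.0001
```

Request:
servo_tool:
  deltas: [0, 0, 0, 0.01, -0.1, 0, 0, 0, 0.02, -0.1, 0, 0, 0, 0.03, -0.1, 0, 0, 0, 0.03, -0.1, 0, 0, 0, 0.03, -0.1]

```text
time: 3.22
eef_pos: [0.6535, 0.049, 0.1498]
eef_rot: [-2.934, -1.123, 0.001]
ft_force: [0.1, -0.4, -0.3]
finger_gap: -0.0003
```

```bash
python3 - <<'E'
from station import env
from h import *
o=env.get_obs(); print(o["time"],o["eef_pos"],o["eef_rot"],o["finger_gap"],o["joint_positions"],o["ft_force"])
for n in ["side","top","wrist"]:
    c=env.camera(n); cv2.imwrite(f"pics/{n}1.png",c["image"]); np.savez(f"pics/{n}1.npz",**c)
a=cv2.imread("pics/side1.png")[130:330,200:500]; b=cv2.imread("pics/wrist1.png")
cv2.imwrite("pics/s1c.png",cv2.resize(a,None,fx=2.6,fy=2.6))
E
```

```text
3.225 [0.65350679 0.0489577  0.14977942] [-2.93372051e+00 -1.12297763e+00  1.18475948e-03] -0.0002977724189073502 [-1.24249464e-01  2.73824159e-01  1.38721501e-01  1.43649469e+00
 -1.00921196e-04  2.28619045e+00] [ 0.0606653  -0.42236807 -0.29746327]
```

View pics/s1c.png

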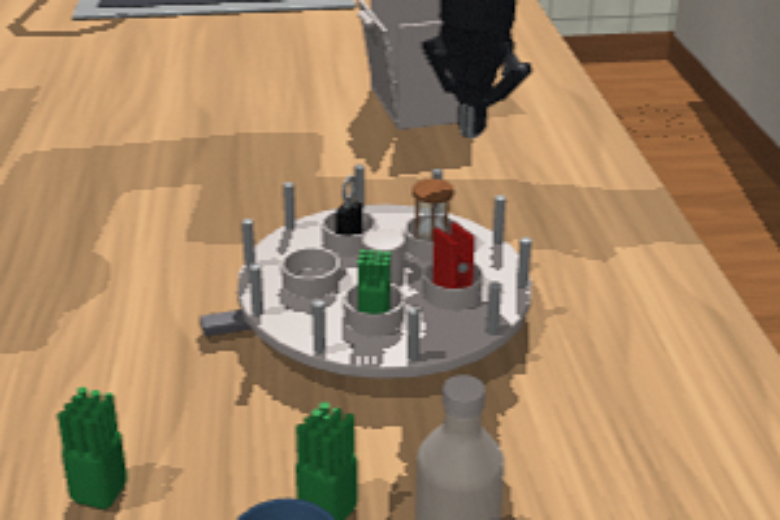

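View pics/wrist1.png

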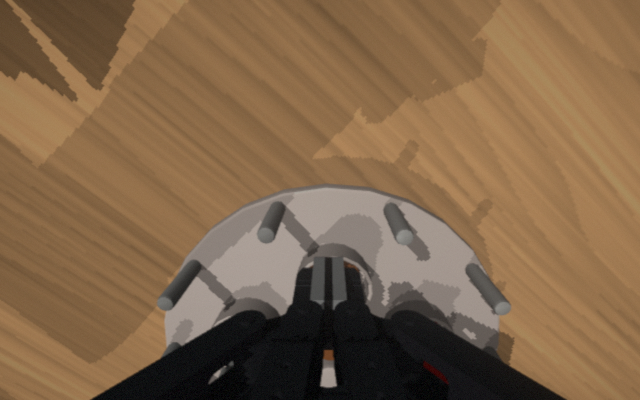

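View pics/top1.png

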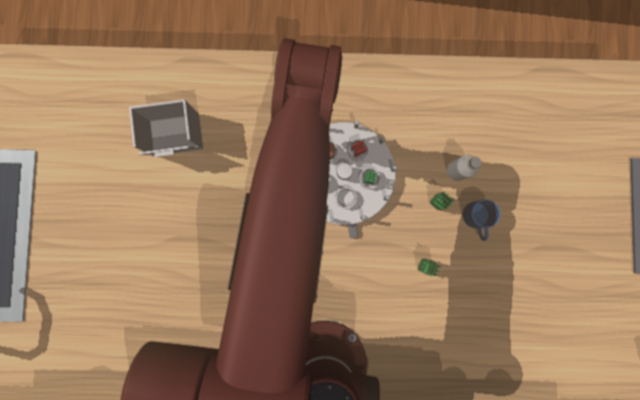

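The gripper is centred over the gap between the posts at about 23° and 59°: wrist view (270,233) and (402,235), fingertips (328,265). Next I go down to z = 0.075.

Request:
servo_tool:
  deltas: [0, 0, 0, 0.015, 0, 0, 0, 0, 0.02, 0, 0, 0, 0, 0.02, 0, 0, 0, 0, 0.013, 0, 0, 0, 0, 0.007, 0]

```text
time: 4.0
eef_pos: [0.6533, 0.0489, 0.0749]
eef_rot: [-2.935, -1.118, 0.002]
ft_force: [-0.1, -0.2, -0.1]
finger_gap: 0.0001
```

```bash
python3 - <<'E'
from station import env
from h import *
o=env.get_obs(); print(o["time"],o["eef_pos"],o["ft_force"])
c=env.camera("side"); a=c["image"][150:300,260:440]
cv2.imwrite("pics/s2c.png",cv2.resize(a,None,fx=4,fy=4,interpolation=cv2.INTER_CUBIC))
E
```

```text
4.0 [0.6533235  0.04891829 0.07494679] [-0.09134422 -0.21253382 -0.0978301 ]
```

View pics/s2c.png

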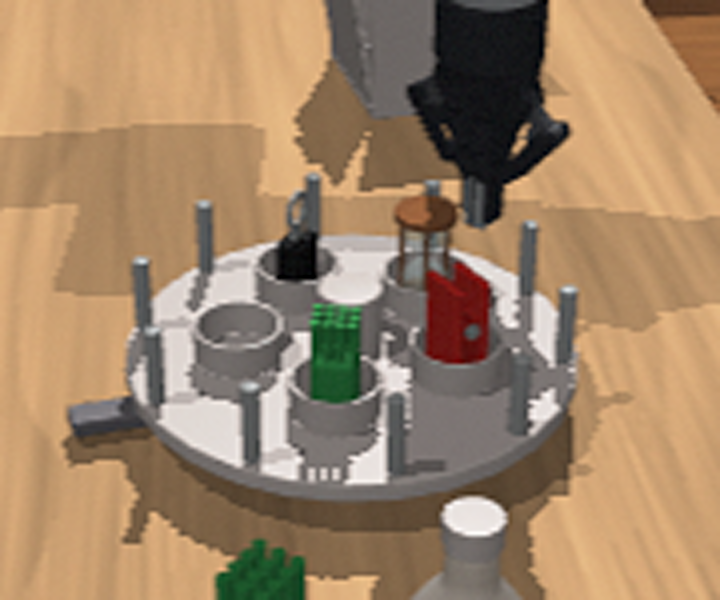

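Request:
servo_tool:
  deltas: [0, -0.0003, -0.0098, 0, -0.07, 0, -0.0003, -0.0098, 0, -0.07, 0, -0.0003, -0.0098, 0, -0.07, 0, -0.0003, -0.0098, 0, -0.07, 0, -0.0003, -0.0098, 0, -0.07]

```text
time: 4.68
eef_pos: [0.6161, 0.0792, 0.077]
eef_rot: [2.693, 1.614, 0.001]
ft_force: [0.6, -0.6, -0.1]
finger_gap: -0.0001
```

Request:
servo_tool:
  deltas: [0, -0.0003, -0.0098, 0, -0.07, 0, -0.0003, -0.0098, 0, -0.07, 0, -0.0003, -0.0098, 0, -0.07, 0, -0.0003, -0.0098, 0, -0.07, 0, -0.0003, -0.0098, 0, -0.07]

```text
time: 5.3
eef_pos: [0.57, 0.0946, 0.0771]
eef_rot: [2.371, 2.058, 0.002]
ft_force: [1.5, -0.4, -0.0]
finger_gap: -0.0002
```

```bash
cat > st.py <<'E'
from station import env
from h import *
import sys
o=env.get_obs();p=o["eef_pos"];d=p[:2]-[.549,-.044];r=o["eef_rot"]
print(o["time"],p.round(4),"r",np.hypot(*d).round(4),"phi",np.degrees(np.arctan2(d[1],d[0]))%360,"theta",np.degrees(2*np.arctan2(r[1],r[0]))%360,o["ft_force"].round(1),o["joint_positions"].round(2))
k=sys.argv[1]
c=env.camera("side"); a=c["image"][150:300,260:440]
cv2.imwrite(f"pics/s{k}.png",cv2.resize(a,None,fx=3,fy=3,interpolation=cv2.INTER_CUBIC))
c=env.camera("top"); np.savez(f"pics/t{k}.npz",**c);a=c["image"][110:260,280:440]
cv2.imwrite(f"pics/t{k}.png",cv2.resize(a,None,fx=4,fy=4,interpolation=cv2.INTER_CUBIC))
E
python3 st.py 3
```

```text
5.3 [0.57   0.0946 0.0771] r 0.1401 phi 81.39553190478395 theta 81.92908232603482 [ 1.5 -0.4 -0. ] [-0.06  0.06 -0.23  1.28 -0.    1.65]
```

View pics/s3.png

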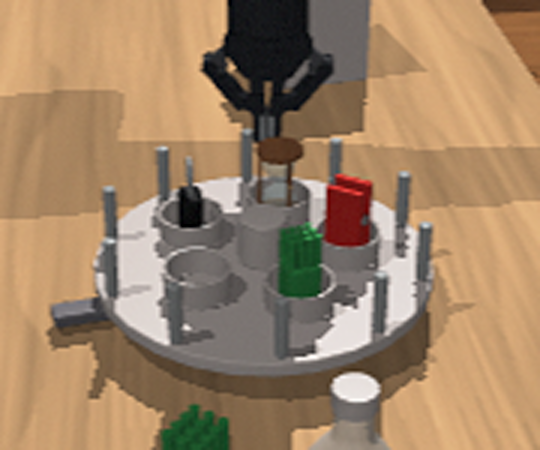

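The post follows the push, at about 2 N, and the timer is turning.

Request:
servo_tool:
  deltas: [0, -0.0003, -0.0098, 0.001, -0.07, 0, -0.0003, -0.0098, 0.001, -0.07, 0, -0.0003, -0.0098, 0, -0.07, 0, -0.0003, -0.0098, 0, -0.07, 0, -0.0003, -0.0098, 0, -0.07]

```text
time: 6.02
eef_pos: [0.5214, 0.0932, 0.075]
eef_rot: [1.979, 2.438, 0.001]
ft_force: [2.4, -0.1, -0.4]
finger_gap: -0.0
```

Request:
servo_tool:
  deltas: [0, -0.0003, -0.0098, 0, -0.07, 0, -0.0003, -0.0098, 0, -0.07, 0, -0.0003, -0.0098, 0, -0.07, 0, -0.0003, -0.0098, 0, -0.07, 0, -0.0003, -0.0098, 0, -0.07]

```text
time: 6.65
eef_pos: [0.4761, 0.0752, 0.075]
eef_rot: [1.524, 2.745, 0.001]
ft_force: [1.2, -0.4, 0.7]
finger_gap: 0.0001
```

```bash
python3 st.py 4
```

```text
6.65 [0.4761 0.0752 0.075 ] r 0.1397 phi 121.47606068722853 theta 121.93761923599105 [ 1.2 -0.4  0.7] [-0.12 -0.23 -0.51  1.29  0.    0.9 ]
```

View pics/s4.png

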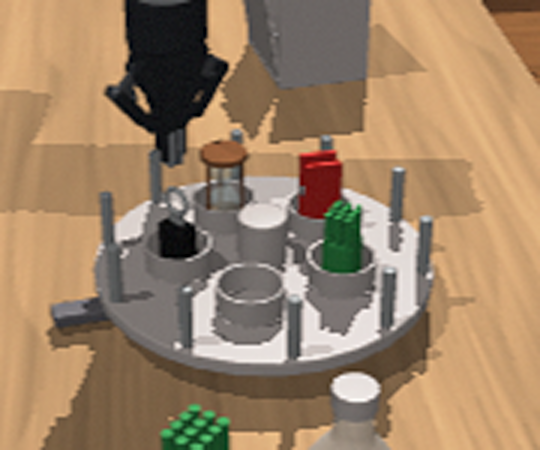

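Request:
servo_tool:
  deltas: [0, -0.0003, -0.0098, 0, -0.07, 0, -0.0003, -0.0098, 0, -0.07, 0, -0.0003, -0.0098, 0, -0.07, 0, -0.0003, -0.0098, 0, -0.07, 0, -0.0003, -0.0098, 0, -0.07]

```text
time: 7.38
eef_pos: [0.4396, 0.0428, 0.0748]
eef_rot: [1.024, 2.969, 0.001]
ft_force: [1.0, 0.5, -0.3]
finger_gap: -0.0002
```

Request:
servo_tool:
  deltas: [0, -0.0003, -0.0098, 0, -0.07, 0, -0.0003, -0.0098, 0, -0.07, 0, -0.0003, -0.0098, 0, -0.07, 0, -0.0003, -0.0098, 0, -0.07, 0, -0.0003, -0.0098, 0, -0.07]

```text
time: 8.0
eef_pos: [0.4165, -0.0002, 0.0748]
eef_rot: [0.492, 3.102, 0.001]
ft_force: [1.8, 0.8, 0.8]
finger_gap: -0.0002
```

Request:
servo_tool:
  deltas: [0, -0.0003, -0.0098, 0, -0.07, 0, -0.0003, -0.0098, 0, -0.07, 0, -0.0003, -0.0098, 0, -0.07, 0, -0.0002, -0.007, 0, -0.05, 0, -0.0001, -0.004, 0, -0.03]

```text
time: 8.62
eef_pos: [0.4095, -0.04, 0.0747]
eef_rot: [0.041, 3.141, 0.0]
ft_force: [-0.0, 1.2, 1.0]
finger_gap: -0.0
```

```bash
python3 st.py 5
```

```text
8.625 [ 0.4095 -0.04    0.0747] r 0.1396 phi 178.36029649424978 theta 178.51579782057993 [-0.   1.2  1. ] [-0.42 -0.48 -0.71  1.35  0.   -0.39]
```

View pics/s5.png

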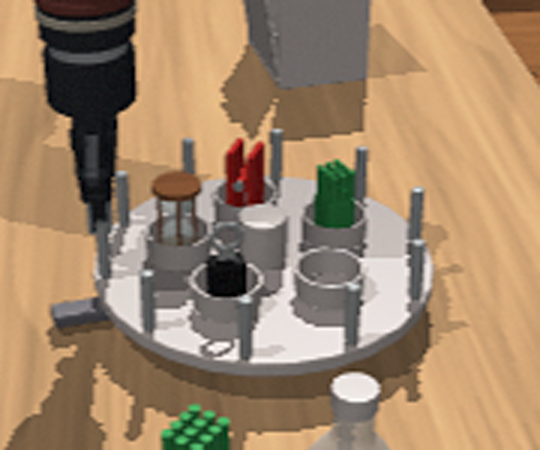

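View pics/t5.png

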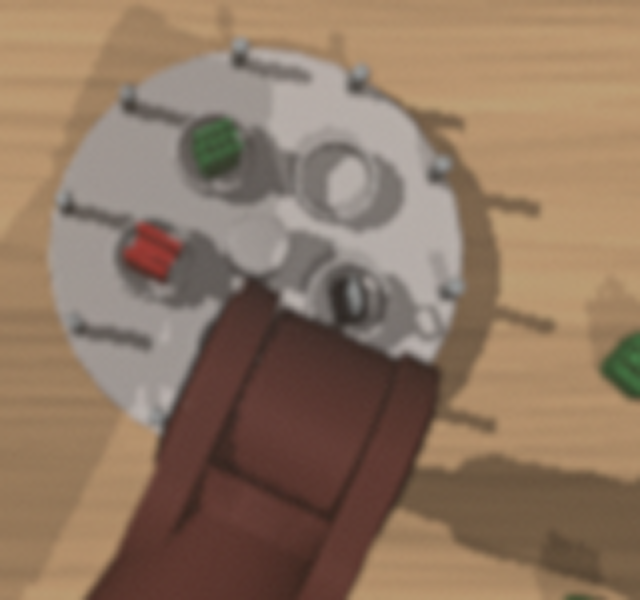

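```bash
cat > yaw.py <<'E'
from h import *
def yaw(c,Q,k):
    f=lambda u,v:(280+u/4-.4,110+v/4-.4)
    P=np.array([pix(c,*f(*q),.095)[:2] for q in Q])-[.5491,-.0439]
    a=np.degrees(np.arctan2(P[:,1],P[:,0]));z=np.exp(1j*np.radians(a*10)).mean()
    m=np.degrees(np.angle(z))/10; print((a%36).round(1),np.hypot(*P.T).round(3),"post",m%36)
E
python3 - <<'E'
from yaw import *
yaw(np.load("pics/t5.npz"),[(240,55),(358,76),(440,168),(453,288),(128,98),(68,204),(77,324)],0)
E
```

```text
[7.6 7.5 6.7 6.5 7.5 7.7 7. ] [0.134 0.137 0.136 0.136 0.138 0.137 0.139] post 7.206613200808002
```

Timer at about 169.2° and front at about 190.3°, so about 21° to go.

Request:
servo_tool:
  deltas: [0, -0.0003, -0.0098, 0, -0.07, 0, -0.0003, -0.0098, 0, -0.07, 0, -0.0003, -0.0098, 0, -0.07, 0, -0.0002, -0.0084, 0, -0.06, 0, -0.0002, -0.007, 0, -0.05]

```text
time: 9.35
eef_pos: [0.4152, -0.0841, 0.0745]
eef_rot: [-0.462, 3.107, 0.0]
ft_force: [-1.0, 0.9, 1.1]
finger_gap: 0.0004
```

Request:
servo_tool:
  deltas: [0, -0.0001, -0.0042, 0, -0.03, 0, 0, -0.0028, 0, -0.02, 0, 0, 0, 0, 0, 0, 0, 0.006, 0, 0, 0, 0, 0.008, 0, 0]

```text
time: 9.98
eef_pos: [0.4121, -0.0769, 0.0742]
eef_rot: [0.54, -3.095, -0.0]
ft_force: [-0.7, -0.7, -0.6]
finger_gap: 0.0
```

Request:
servo_tool:
  deltas: [0, 0.002, 0, -0.01, 0, 0, 0.002, 0, -0.03, 0, 0, 0, 0, -0.03, 0, 0, 0, 0, -0.03, 0, 0, 0, 0, -0.03, 0]

```text
time: 10.6
eef_pos: [0.4085, -0.0788, 0.2061]
eef_rot: [-0.541, 3.094, -0.001]
ft_force: [0.7, -0.4, -0.3]
finger_gap: 0.0004
```

```bash
python3 st.py 6
```

```text
10.6 [ 0.4085 -0.0788  0.2061] r 0.1448 phi 193.90079742248994 theta 199.83494446796797 [ 0.7 -0.4 -0.3] [-0.51 -0.48 -0.47  1.58 -0.   -0.85]
```

View pics/s6.png

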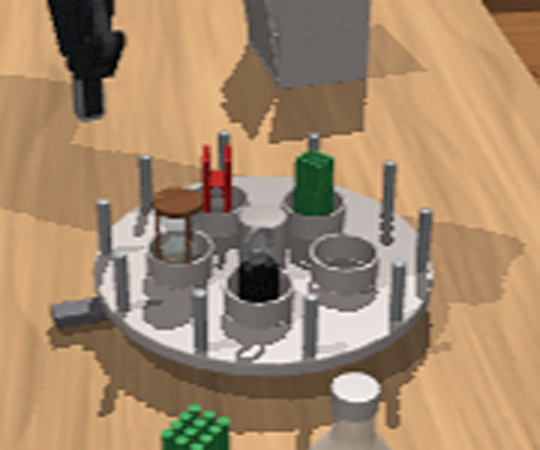

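View pics/t6.png

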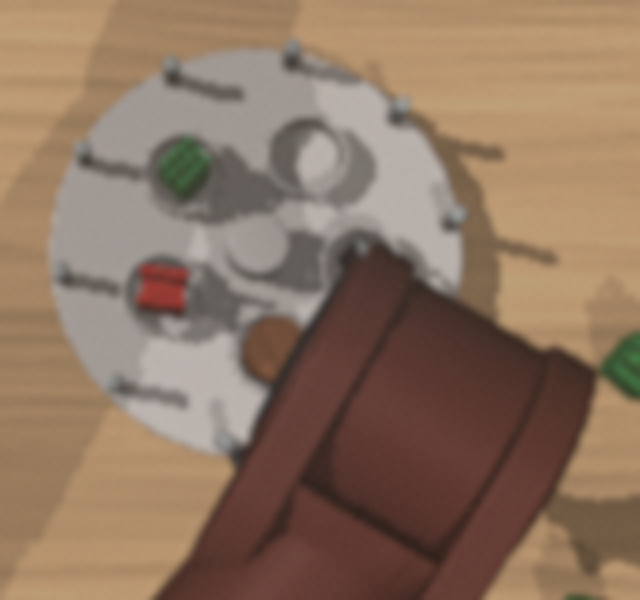

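Request:
servo_tool:
  deltas: [0, -0.02, 0.04, -0.01, 0, 0, -0.02, 0.05, -0.01, 0, 0, -0.02, 0.05, -0.01, 0, 0, -0.02, 0.05, -0.01, 0, 0, -0.02, 0.05, -0.01, 0]

```text
time: 11.32
eef_pos: [0.4208, 0.1827, 0.2546]
eef_rot: [-0.541, 3.094, -0.0]
ft_force: [0.5, -0.2, 0.3]
finger_gap: -0.0002
```

```bash
python3 st.py 7; python3 - <<'E'
import numpy as np,cv2
c=np.load("pics/t7.npz");cv2.imwrite("pics/t7f.png",c["image"])
E
```

```text
11.325 [0.4208 0.1827 0.2546] r 0.2604 phi 119.48777918799404 theta 199.83897809028 [ 0.5 -0.2  0.3] [ 0.12 -0.32 -0.26  1.63 -0.   -0.22]
```

View pics/t7.png

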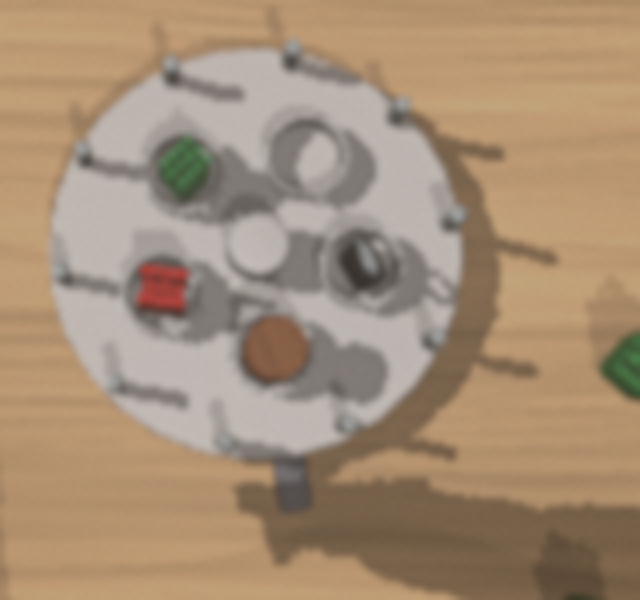

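View pics/t7f.png

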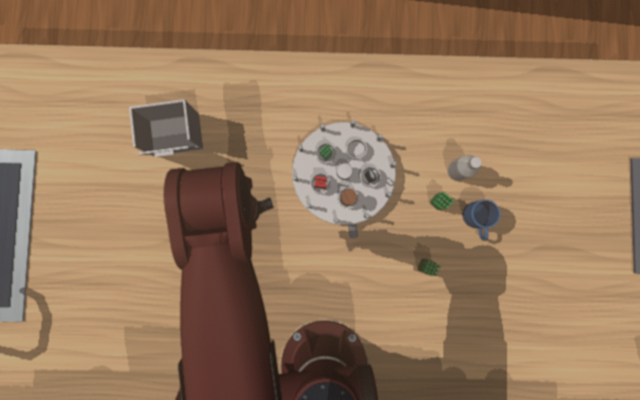

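```bash
python3 - <<'E'
from yaw import *
c=np.load("pics/t7.npz")
yaw(c,[(172,67),(291,54),(400,108),(454,216),(433,338),(346,422),(222,440),(117,381),(64,274),(83,150)],0)
f=lambda u,v:(280+u/4-.4,110+v/4-.4)
t=pix(c,*f(276,348),.112)[:2]
for A in [(.5491,-.0439),(.5512,-.0456)]:
  A=np.array(A)
  for q in [(293,488),(295,506),(292,470)]:
    g=pix(c,*f(*q),.02)[:2]-A;u=g/np.hypot(*g);d=t-A
    print(np.degrees(np.arctan2(g[1],g[0]))%360,"timer",np.degrees(np.arctan2(d[1],d[0]))%360,"lat mm",1e3*(u[0]*d[1]-u[1]*d[0]),"along",d@u)
E
```

```text
[27.9 28.4 28.  27.8 26.6 26.6 25.9 27.  28.1 27.4] [0.139 0.136 0.137 0.136 0.135 0.136 0.139 0.138 0.138 0.14 ] post 27.376408886580073
190.34225539811365 timer 188.2428278639038 lat mm -2.7154887118381494 along 0.07407562405158355
190.1388122701065 timer 188.2428278639038 lat mm -2.452447944641797 along 0.0740847990930291
190.84077628892084 timer 188.2428278639038 lat mm -3.359897274293989 along 0.07404919343167658
189.661446114579 timer 186.74702584928536 lat mm -3.8634472300130596 along 0.075887570975037
189.507957755614 timer 186.74702584928536 lat mm -3.6601401246549417 along 0.07589764836448008
190.09899445165368 timer 186.74702584928536 lat mm -4.442856453237391 along 0.07585585461601695
```

The timer is 2.5–4.5 mm off the front line (13 mm allowed). The posts sit at the same pixels in the last two top views, so the carousel is at rest. The hand is clear.

```bash
python3 -c "
from station import env
print(env.finish_job())"
```

```text
the job is handed in; nothing more can be done
None
```

I turned the carousel about 148° counterclockwise in one push with the closed fingertips on one rim post. Then I backed off, lifted clear and handed the job in at about 11 s.

- **Force:** the force readings at the end of each push call stayed at 1–2.5 N. I did not log the force between those readings.
- **Alignment:** in the last top view the egg timer is at about 187–188° and the front line at 189.5–191°. That is 2.5–4.5 mm sideways (13 mm allowed), about 74 mm from the axis on the tongue side. The posts put the carousel about 1° short of the front line. The rest of the offset is probably the timer's play in its cup, plus measuring error.
- **At rest:** the posts sit at the same pixels in the last two top views, taken about 0.7 s apart.
- **Objects:** in the final views the timer, brush, opener and clip are all upright in their cups. The bin, soap bottle and mug look unmoved in the top view; I compared them by eye and did not measure them.
- **Measurement disagreement:** the post circle came out at 138 mm radius instead of 140 mm, and the hub's centre was about 3 mm from the fitted axis. Using the hub as the axis instead still gives an offset under 4.5 mm.

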